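Clamp the conduit joint at the harness bench

TASK

On one of the two fixtures the flanged ends of two conduit tubes meet: swing its open hinged clamp ring over them until it is fully shut, and only then swing its latch bolt fully up into the slot of the ring's lug. Leave the clamp on the other fixture, which holds only one tube, open as it is.

Things in the scene. Friction and masses are not known exactly. Their poses are not given: they have to be found in the camera images.
- coupling: Fixed fixture with both tubes, grey base 210 x 170 x 10 mm, origin centred under it, z up. Two 44 mm aluminium tubes lie along its x, axis at z 75; their 68 mm flanges meet at x = 0, y = 0. Steel clamp ring there, radius 36 to 44, 26 wide, lower half fixed. Hinge line of upper half: y +48, z 75; pivot line of latch bolt: y -66, z 45; both parallel to x. Its twin stands beside it in y
- clamp (a joint): Upper half ring, rad: 0 shut (stop), 1.57 upright over its hinge; starts at 1.25 to 1.6. Its free end is a flat forked lug, 40 mm wide (x), 8 thick; when shut the lug's outer face is at z 85, y -42 to -75 (fixture frame, mm), 90 to 123 from the hinge line and 10 above it; ring crown at z 119. Stiff hinge: stays where left, 2 to 5 N at the lug moves it
- latch (a joint): Latch bolt, rad: 0 = upright in the lug's slot (stop), growing as it leans out to the fixture's -y side; starts at 0.55 to 0.85. Stem 10 mm thick, dark round head 22 mm across from 45 to 81 mm off the pivot line; when shut the head is over the lug, z 90 to 126. Stays where left; 1 to 3 N at the head moves it; push along its arc, a level push may jam
- spare_tip (a point): Not to be moved: middle of the outer face of the lug on the other fixture's open clamp ring (same make, but one tube and one empty saddle), 175 to 185 mm above the bench. The two fixtures are at least 320 mm apart along world y; nothing within reach on the bench is taller than 215 mm

How it is judged:
By the outcome, as a careful person would: the job done as asked, in the order asked, and still so for the second after the job is handed in, with the robot touching nothing.
It also fails if it takes over 45 s, if anything falls off the work surface, if the arm or the gripper's body presses on something with over 40 N, if the wrist force passes 120 N, or if a joint passes its speed limit or range.

ROBOT

A 6-joint arm with a two-finger parallel gripper is mounted at the origin on the work surface. World frame = base frame: x ahead of the robot, y to its left, z up, the work surface at z = 0. Lengths are in m, angles in rad, forces in N, time in s.
With the tool pointing down it reaches from about 0.375 to 0.9 m from the base axis. Payload 3.1 kg.
Tool frame: the origin (TCP) lies where the fingers leave the gripper's body, on its centre line; the fingertips stand 73 mm ahead of it and the grasp point (between the pads) lies 54 mm ahead of it; z points along the fingers, y is the line along which they close (so a half turn about z gives the same grasp; the last joint's range is limited). The gripper opens to 85 mm and grips with 20 to 120 N. Pads are 22 mm wide; open, the fingers measure 114 mm over their backs; the gripper's body (76 mm by 85 mm) begins 54 mm behind the grasp point. The pads swing forward as they close: fully open they stand 13 mm farther back than shut.
Start: joints at [0.949, 0.527, 1.433, -0, 1.181, -0.178], TCP at [0.268, 0.564, 0.304] pointing down, gripper open.
Joint ranges: [-3.08, 3.08], [-0.75, 2.2], [0.22, 2.44], [-1.43, 4.57], [0, 2.65], [-2.85, 2.85]. Speed limits (rad/s): [2.79, 2.79, 3.14, 3.14, 3.14, 3.14].

INTERFACE

Orientations are given as a unit quaternion [x, y, z, w].
In Python, from station import manip gives the robot as it stands.
- The arm moves only by the shell command python3 -m crank 'ROWS' [FORCE]. ROWS is JSON, a list of rows, each an object with "dp": the shift along the tool's x, y, z normalised to -1 to 1, where 1 is 50 cm, a list of three; "delta_rot": the turn, a rotation vector about the tool's x, y, z normalised to -1 to 1, where 1 is 2 pi rad, a list of three; "fingers": the opening, from -1 (shut) to 1 (fully open). A call has 1 to 12 rows; each row shifts and turns the commanded pose from where the row before left it, along the tool's axes as they then stand; what a row does not reach is not made up. A row lasts 1/12 s, in which the tool goes at most 41.7 mm and 7.16 degrees, less where a joint would pass 70% of its speed; a pose out of reach is approached as far as the arm can. A call with a number of a shift or a turn outside -1 to 1 is refused whole. A call with a gripper value outside its range is refused whole. The fingers move at their own pace and stop on an object; FORCE is the grip in N (left out, the last holds). Time passes only in rows, so rows that do not move let the fingers close. It gives the time, the measured TCP pose, the force, the opening and the grip force at its end, in the units of the state.
- manip.sense(): the state, without advancing time (a new reading comes with each control period).
- manip.snapshot(name): name is "scene" or "top"; returns (picture, depth): 384x512x3 uint8, red, green, blue; 384x512 float32, m along the optical axis (not along the pixel's ray), 0 where there is no reading.
- manip.camera_model(name): a dict with "fx", "fy", "cx", "cy" (pixels), "origin" and "attitude" of the camera in the world. Camera axes: x right, y up, looking along -z (the intrinsics and any distortion apply to the point x, -y, -z); pixel columns grow to the right and rows downward; lengths in m; the calibration is good to about 2 mm. A picture is of the moment at which its call begins. camera_model takes no time and is no camera call.
- manip.sign_off(): hands the job in; it is judged then, once.
The state is a dict: "t": time; "q": joint angles; "qd": joint speeds; "tau": joint torques, N m; "tcp_pos": TCP position; "tool_rot": TCP orientation; "force": force on the tool from outside, world axes, zero at the start; "ft_torque": the same for the moment, N m; "finger_gap": opening from 0.0 (shut) to 1.0 (fully open); "gripper_force": force on a finger pad.
Only numpy, scipy, OpenCV 4.12 (cv2) and the standard library are available. Lean on these libraries where they do the work, as an engineer would, in place of code of your own. Each camera call takes 0.05 s, during which the arm holds its last target. There are 200 camera calls.

## Working session

There is one attempt and no reset: what is moved stays moved. The work goes in short steps, Python scripts to look and compute and a shell command to move; the robot and the scene stay as the last step left them, time stands still between calls to the robot, and variables do not carry over. Pictures are saved under pics/ and viewed, at most 10 in all, crops included, and the job is handed in when it is done.

```bash
mkdir -p pics; ls; cat > h.py <<'E'
import numpy as np, cv2
from station import manip
from scipy.spatial.transform import Rotation as R
def cloud(n):
    im,d=manip.snapshot(n); m=manip.camera_model(n)
    return im,d,m
def rot(m):
    a=np.array(m["attitude"]); return a if a.shape==(3,3) else R.from_quat(a).as_matrix()
def pts(d,m):
    v,u=np.mgrid[:d.shape[0],:d.shape[1]]
    P=np.stack([(u-m["cx"])/m["fx"]*d,-(v-m["cy"])/m["fy"]*d,-d],-1)
    return P@rot(m).T+np.array(m["origin"])
E
python3 - <<'E'
from h import *
for n in("scene","top"):
    im,d,m=cloud(n); print(n,m)
    np.savez(f"pics/{n}0.npz",im=im,d=d)
    cv2.imwrite(f"pics/{n}0.png",cv2.resize(im[...,::-1],(800,600)))
print(manip.sense())
E
```

```text
pics
scene {'fx': 435.7883808378386, 'fy': 435.7883808378386, 'cx': 259.0680016909869, 'cy': 187.24490619199935, 'origin': array([1.10974873, 0.39552947, 0.7092882 ]), 'attitude': array([0.18929476, 0.36118737, 0.81731713, 0.40706742])}
top {'fx': 383.72053912870416, 'fy': 383.72053912870416, 'cx': 261.3564856764895, 'cy': 191.19599683820013, 'origin': array([ 0.47603783, -0.02234225,  0.84499186]), 'attitude': array([ 0.04286662, -0.02365007, -0.69759703,  0.71481572])}
{'t': 0.1, 'q': array([ 9.48510056e-01,  5.28375286e-01,  1.43375150e+00, -1.21327449e-05,
        1.18141665e+00, -1.78511703e-01]), 'qd': array([ 0.00140246, -0.00335863, -0.00301933, -0.00190891,  0.00191581,
        0.00076764]), 'tau': array([ 2.69422526e-04, -4.43306172e+01, -1.78586662e+01, -2.26282750e-04,
        3.88199420e-03, -8.34344604e-06]), 'tcp_pos': array([0.26803299, 0.56405954, 0.30303727]), 'tool_rot': array([ 2.20068673e-01,  9.75483894e-01, -9.00428759e-04, -3.75026867e-04]), 'force': array([-0.02300177,  1.10553983, -0.31944073]), 'ft_torque': array([ 0.01320533, -0.01806522, -0.02542063]), 'gripper_force': 0.0, 'finger_gap': 1.0002134890242478}
```

View pics/scene0.png

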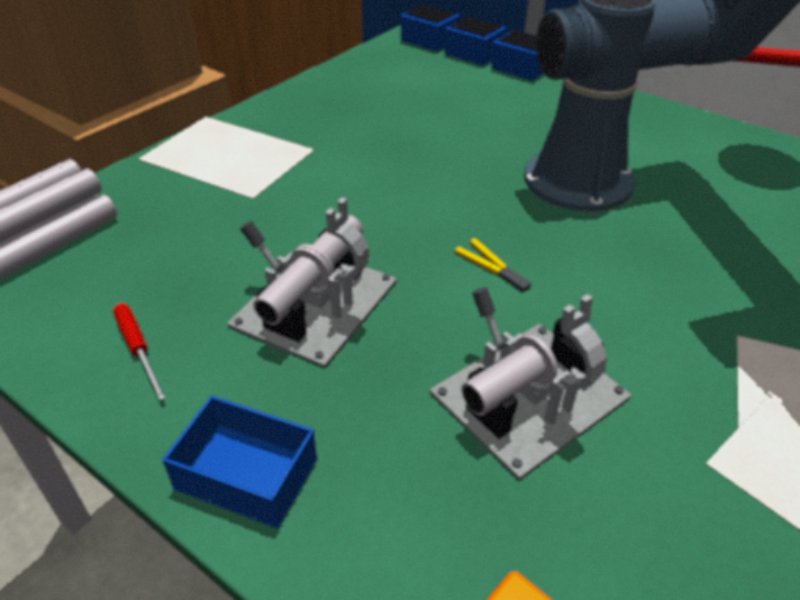

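View pics/top0.png

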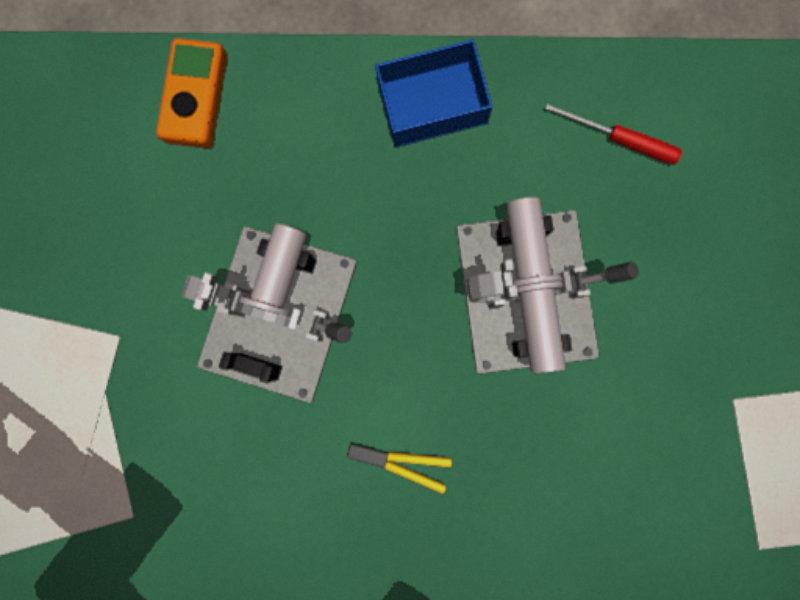

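The scene view shows the two-tube coupling at about (310,280) and the one-tube spare at (530,380). In the top view the coupling is at about (530,290), with its open ring lug on the left at (480,287) and its dark latch head on the right at (622,271). The spare is at (275,310).

```bash
cat > m.py <<'E'
from h import *
T=[]
for n in("top","scene"):
    z=np.load(f"pics/{n}0.npz"); m=manip.camera_model(n); T.append((pts(z["d"],m).reshape(-1,3),z["im"].reshape(-1,3),z["d"].ravel()))
for i,(P,C,d) in enumerate(T):
    ok=(d>0)&(P[:,0]>.2)&(P[:,0]<.85)&(P[:,1]<.0)&(P[:,1]>-.4)
    tab=P[ok&(P[:,2]<.006)]; print("table z",np.median(tab[:,2]))
    C=C.astype(int); grey=(C.max(1)-C.min(1)<25)&(C.min(1)>70)
    b=P[ok&(P[:,2]>.005)&(P[:,2]<.016)&grey]
    b=b[(abs(b-np.median(b,0))[:,:2]<.15).all(1)]
    print(i,len(b),np.median(b[:,2]),cv2.minAreaRect((b[:,:2]*1000).astype(np.float32)))
E
python3 m.py
python3 - <<'E'
import cv2,numpy as np
a=np.load("pics/top0.npz")["im"][120:250,280:420,::-1]; b=np.load("pics/scene0.npz")["im"][115:245,135:265,::-1]
cv2.imwrite("pics/crop0.png",np.hstack([cv2.resize(a,(400,372),interpolation=3),cv2.resize(b,(372,372),interpolation=3)]))
E
```

```text
table z 1.5557367971097413e-05
0 3873 0.009995983004623232 ((569.8548583984375, -162.9019317626953), (209.5404052734375, 170.0542449951172), 8.77688980102539)
table z -0.0007004512305198718
1 2019 0.009185202804337989 ((572.6536254882812, -160.541015625), (211.5912322998047, 171.11123657226562), 8.654099464416504)
```

View pics/crop0.png

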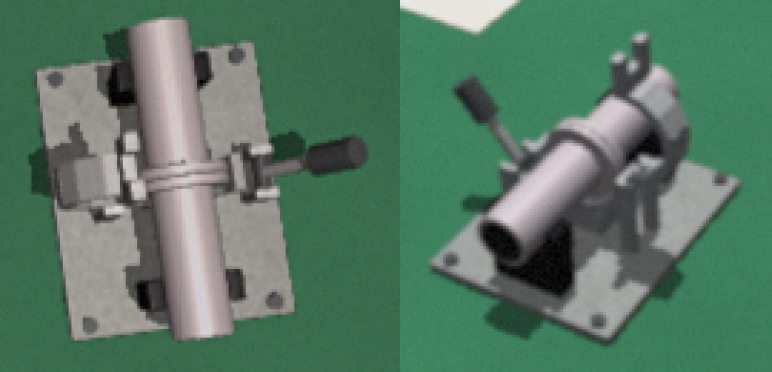

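The crop shows the ring standing open on the left (+y), lug near (85,180). The latch leans right with its head at (340,155). The fixture pose agrees between the two views. Next I fit the joint angles.

```bash
cat >> m.py <<'E'
c,s=np.cos(np.radians(8.72)),np.sin(np.radians(8.72)); F=np.array([[c,-s,0],[s,c,0],[0,0,1]]); O=np.array([.571,-.162,0])
for P,C,d in T:
    f=((P-O)@F)*1000; f=f[(d>0)&(abs(f[:,0])<30)&(f[:,2]>20)&(abs(f[:,1])<160)]
    L=f[(f[:,1]<-72)&(f[:,2]>45)]; v=L-[0,-66,45]; r=np.hypot(v[:,1],v[:,2]); k=r<85
    print("latch",len(L),np.median(np.arctan2(-v[k,1],v[k,2])),r.max(),np.median(L[:,0]),L[:,1].min(),L[:,2].max())
    U=f[(f[:,1]>20)&(f[:,2]>130)]; print("lug",len(U),U.min(0),U.max(0))
    for z in range(110,210,10):
        q=U[abs(U[:,2]-z)<5]
        if len(q): print(z,len(q),q.min(0).round(),q.max(0).round())
E
python3 m.py
```

```text
table z 1.5557367971097413e-05
0 3873 0.009995983004623232 ((569.8548583984375, -162.9019317626953), (209.5404052734375, 170.0542449951172), 8.77688980102539)
table z -0.0007004512305198718
1 2019 0.009185202804337989 ((572.6536254882812, -160.541015625), (211.5912322998047, 171.11123657226562), 8.654099464416504)
latch 289 0.5357123667067973 83.03265588266287 -1.9965160403030597 -123.0528992333302 116.0451300007237
lug 497 [-21.38157946  44.72205235 132.9561832 ] [ 18.60926065  89.11005741 200.13313551]
130 6 [-13.  89. 133.] [  6.  89. 135.]
140 49 [-14.  81. 136.] [ 11.  89. 145.]
150 62 [-15.  75. 145.] [ 12.  85. 155.]
160 164 [-14.  53. 155.] [ 12.  78. 165.]
170 62 [-21.  47. 165.] [ 17.  63. 175.]
180 69 [-21.  45. 175.] [ 17.  54. 185.]
190 20 [-21.  46. 186.] [ 17.  53. 194.]
200 65 [-21.  45. 196.] [ 19.  53. 200.]
latch 210 0.528165137479337 81.01295536817942 5.407887956077211 -118.69715634009215 115.97604970485575
lug 482 [-19.81086316  45.3376214  130.26659466] [ 22.46301613  90.38360956 199.99979327]
130 17 [ -8.  82. 130.] [ 14.  90. 135.]
140 56 [-11.  78. 135.] [ 16.  90. 145.]
150 73 [-13.  63. 145.] [ 16.  87. 155.]
160 119 [-19.  50. 155.] [ 18.  79. 165.]
170 63 [-16.  48. 165.] [ 22.  63. 175.]
180 71 [-19.  45. 175.] [ 22.  55. 185.]
190 46 [-19.  47. 185.] [ 22.  55. 194.]
200 37 [-20.  46. 195.] [ 22.  55. 200.]
```

Clamp angle is about 1.53 and latch about 0.54. The fixture is at (0.571, -0.162) with yaw 8.7°. First I'll rise, shut the fingers and turn so that tool x = fixture y and tool y = fixture x.

```bash
python3 -m crank '[{"dp":[0,0,-0.014],"delta_rot":[0,0,0.0194],"fingers":-1},{"dp":[0,0,-0.014],"delta_rot":[0,0,0.0194],"fingers":-1},{"dp":[0,0,-0.014],"delta_rot":[0,0,0.0194],"fingers":-1},{"dp":[0,0,-0.014],"delta_rot":[0,0,0.0194],"fingers":-1},{"dp":[0,0,-0.014],"delta_rot":[0,0,0.0194],"fingers":-1},{"dp":[0,0,-0.014],"delta_rot":[0,0,0.0194],"fingers":-1},{"dp":[0,0,-0.014],"delta_rot":[0,0,0.0194],"fingers":-1},{"dp":[0,0,-0.014],"delta_rot":[0,0,0.0194],"fingers":-1}]' 60
cat > st.py <<'E'
from h import *
s=manip.sense(); c,sn=np.cos(np.radians(8.72)),np.sin(np.radians(8.72)); F=np.array([[c,-sn,0],[sn,c,0],[0,0,1]])
M=R.from_quat(s["tool_rot"]).as_matrix()
print("t",s["t"],"tcp fixture mm",((s["tcp_pos"]-[.571,-.162,0])@F*1000).round(1),"force fix",(s["force"]@F).round(1),"gap",round(s["finger_gap"],2))
print("tool axes in fixture",(F.T@M).round(3).tolist(), "q",s["q"].round(2))
E
python3 st.py
```

```text
t: 0.77
tcp_pos: [0.2681, 0.5642, 0.3596]
tool_rot: [0.654, 0.757, -0.001, 0.0]
force: [0.0, -0.1, -0.1]
finger_gap: -0.001
gripper_force: 0.0
t 0.7667 tcp fixture mm [-189.3  763.7  359.6] force fix [ 0.  -0.1 -0.1] gap -0.0
tool axes in fixture [[0.006, 1.0, -0.001], [1.0, -0.006, -0.001], [-0.001, -0.001, -1.0]] q [ 0.95  0.47  1.37 -0.    1.3   0.8 ]
```

```bash
python3 -m crank '[{"dp":[-0.074,0.021,0],"delta_rot":[0,0,0],"fingers":-1},{"dp":[-0.074,0.021,0],"delta_rot":[0,0,0],"fingers":-1},{"dp":[-0.074,0.021,0],"delta_rot":[0,0,0],"fingers":-1},{"dp":[-0.074,0.021,0],"delta_rot":[0,0,0],"fingers":-1},{"dp":[-0.074,0.021,0],"delta_rot":[0,0,0],"fingers":-1},{"dp":[-0.074,0.021,0],"delta_rot":[0,0,0],"fingers":-1},{"dp":[-0.074,0.021,0],"delta_rot":[0,0,0],"fingers":-1},{"dp":[-0.074,0.021,0],"delta_rot":[0,0,0],"fingers":-1},{"dp":[-0.074,0.021,0],"delta_rot":[0,0,0],"fingers":-1},{"dp":[-0.074,0.021,0],"delta_rot":[0,0,0],"fingers":-1},{"dp":[-0.074,0.021,0],"delta_rot":[0,0,0],"fingers":-1},{"dp":[-0.074,0.021,0],"delta_rot":[0,0,0],"fingers":-1}]' >/dev/null
python3 -m crank '[{"dp":[-0.074,0.021,0],"delta_rot":[0,0,0],"fingers":-1},{"dp":[-0.074,0.021,0],"delta_rot":[0,0,0],"fingers":-1},{"dp":[-0.074,0.021,0],"delta_rot":[0,0,0],"fingers":-1},{"dp":[-0.074,0.021,0],"delta_rot":[0,0,0],"fingers":-1},{"dp":[-0.074,0.021,0],"delta_rot":[0,0,0],"fingers":-1},{"dp":[-0.05,0.021,0],"delta_rot":[0,0,0],"fingers":-1},{"dp":[0,0,0],"delta_rot":[0,0,0],"fingers":-1}]' >/dev/null
python3 st.py
python3 - <<'E'
from h import *
im,d,m=cloud("scene"); cv2.imwrite("pics/s1.png",cv2.resize(im[60:240,110:350,::-1],(800,600)))
s=manip.sense(); P=pts(d,m); t=s["tcp_pos"]
k=(d>0)&(np.hypot(P[...,0]-t[0],P[...,1]-t[1])<.04)&(P[...,2]>.2); print("lowest tool pts",np.sort(P[k][:,2])[:12].round(4))
E
```

```text
t 2.35 tcp fixture mm [  1.7 104.4 359.5] force fix [0.3 0.2 0.8] gap 0.0
tool axes in fixture [[0.005, 1.0, 0.002], [1.0, -0.005, -0.003], [-0.003, 0.002, -1.0]] q [-0.3   0.38  1.53 -0.    1.23 -0.45]
lowest tool pts [0.2861 0.2863 0.2866 0.2868 0.2874 0.2875 0.2877 0.2879 0.2879 0.2882
 0.2882 0.2883]
```

View pics/s1.png

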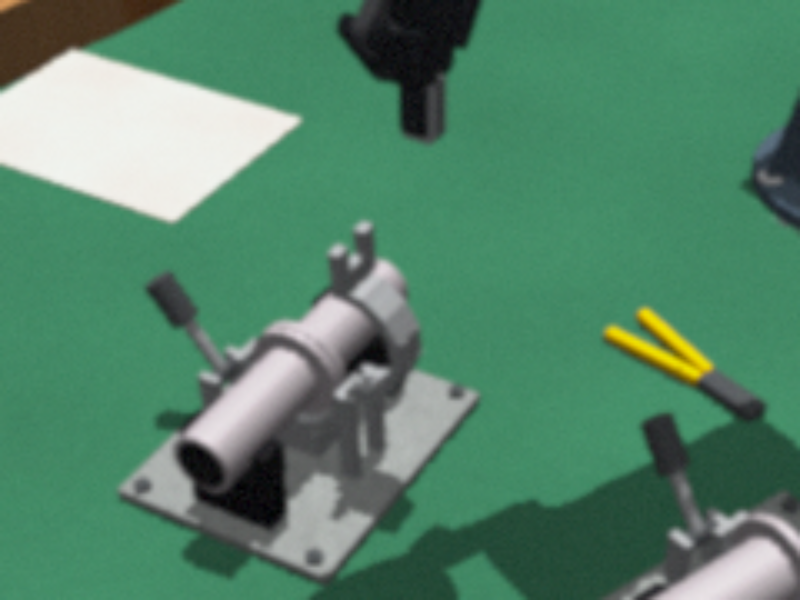

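The shut fingertips stand 73 mm ahead of the TCP, 0.286 m above the bench. In the crop they are at (425,135), clear of and behind the lug at (350,250). Next I descend behind the lug and approach it.

```bash
python3 -m crank '[{"dp":[0,-0.002,0.066],"delta_rot":[0,0,0],"fingers":-1},{"dp":[0,-0.002,0.066],"delta_rot":[0,0,0],"fingers":-1},{"dp":[0,0,0.066],"delta_rot":[0,0,0],"fingers":-1},{"dp":[-0.04,0,0],"delta_rot":[0,0,0],"fingers":-1},{"dp":[-0.04,0,0],"delta_rot":[0,0,0],"fingers":-1},{"dp":[0,0,0],"delta_rot":[0,0,0],"fingers":-1}]' >/dev/null; python3 st.py
```

```text
t 2.9 tcp fixture mm [ -2.4  68.6 260. ] force fix [ 0.6 -0.1  0.4] gap 0.0
tool axes in fixture [[0.001, 1.0, -0.001], [1.0, -0.001, -0.001], [-0.001, -0.001, -1.0]] q [-0.36  0.5   1.63 -0.    1.01 -0.52]
```

```bash
python3 -m crank '[{"dp":[-0.025,0.002,0.002],"delta_rot":[0,0,0],"fingers":-1},{"dp":[-0.025,0.002,0.002],"delta_rot":[0,0,0],"fingers":-1},{"dp":[-0.025,0,0.002],"delta_rot":[0,0,0],"fingers":-1},{"dp":[-0.021,0,0.009],"delta_rot":[0,0,0],"fingers":-1},{"dp":[-0.021,0,0.009],"delta_rot":[0,0,0],"fingers":-1},{"dp":[-0.021,0,0.009],"delta_rot":[0,0,0],"fingers":-1},{"dp":[0,0,0],"delta_rot":[0,0,0],"fingers":-1}]' >/dev/null; python3 st.py
```

```text
t 3.4833 tcp fixture mm [-2.000e-01 -1.700e+00  2.435e+02] force fix [ 0.1  0.2 -0.1] gap -0.0
tool axes in fixture [[0.002, 1.0, 0.0], [1.0, -0.002, -0.001], [-0.001, 0.0, -1.0]] q [-0.47  0.56  1.57 -0.    1.01 -0.62]
```

```bash
python3 - <<'E'
from h import *
im,d,m=cloud("scene"); cv2.imwrite("pics/s2.png",cv2.resize(im[60:240,110:350,::-1],(800,600)))
E
```

```text
(no output)
```

View pics/s2.png

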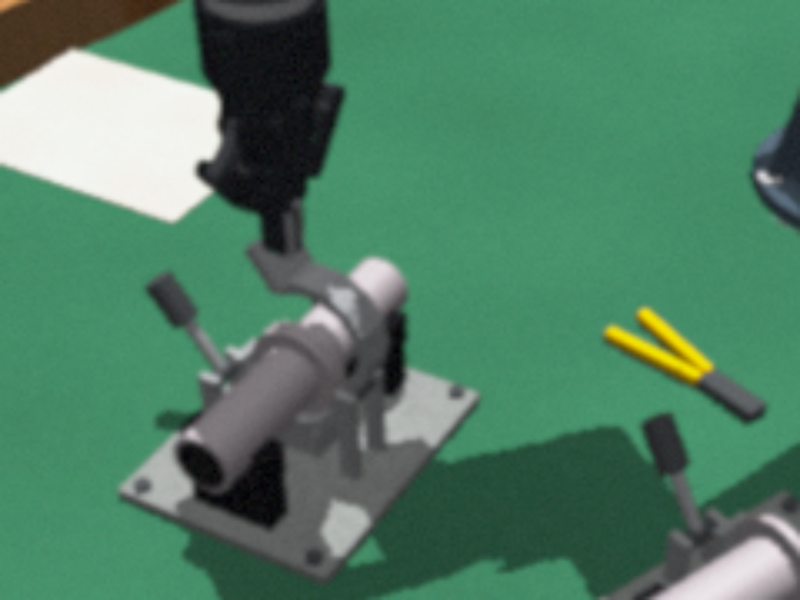

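The picture shows the ring part-way over the tubes, with the fingertips on its lug at (275,250). I continue along the arc.

```bash
python3 -m crank '[{"dp":[-0.019,0,0.015],"delta_rot":[0,0,0],"fingers":-1},{"dp":[-0.019,0,0.015],"delta_rot":[0,0,0],"fingers":-1},{"dp":[-0.019,0,0.015],"delta_rot":[0,0,0],"fingers":-1},{"dp":[-0.0125,0,0.0196],"delta_rot":[0,0,0],"fingers":-1},{"dp":[-0.0125,0,0.0196],"delta_rot":[0,0,0],"fingers":-1},{"dp":[-0.0125,0,0.0196],"delta_rot":[0,0,0],"fingers":-1},{"dp":[-0.006,0,0.02],"delta_rot":[0,0,0],"fingers":-1},{"dp":[-0.006,0,0.02],"delta_rot":[0,0,0],"fingers":-1},{"dp":[0,0,0],"delta_rot":[0,0,0],"fingers":-1}]' >/dev/null; python3 st.py
```

```text
t 4.2833 tcp fixture mm [ -1.5 -51.7 169.4] force fix [0.9 0.2 0.1] gap -0.0
tool axes in fixture [[0.001, 1.0, -0.004], [1.0, -0.001, 0.004], [0.004, -0.004, -1.0]] q [-0.54  0.69  1.56  0.    0.9  -0.69]
```

```bash
python3 -m crank '[{"dp":[-0.012,0,0.006],"delta_rot":[0,0,0],"fingers":-1},{"dp":[0,0,0.009],"delta_rot":[0,0,0],"fingers":-1},{"dp":[0,0,0.005],"delta_rot":[0,0,0],"fingers":-1},{"dp":[0,0,0.003],"delta_rot":[0,0,0],"fingers":-1},{"dp":[0,0,0],"delta_rot":[0,0,0],"fingers":-1}]' >/dev/null; python3 st.py
```

```text
t 4.7 tcp fixture mm [ -0.3 -58.1 160.9] force fix [ 0.5 -0.8  0.7] gap -0.0
tool axes in fixture [[0.0, 1.0, -0.0], [1.0, -0.0, 0.0], [0.0, -0.0, -1.0]] q [-0.54  0.7   1.56  0.    0.88 -0.69]
```

```bash
python3 -m crank '[{"dp":[0,0,0.004],"delta_rot":[0,0,0],"fingers":-1},{"dp":[0,0,0.003],"delta_rot":[0,0,0],"fingers":-1},{"dp":[0,0,0],"delta_rot":[0,0,0],"fingers":-1}]' >/dev/null; python3 st.py; python3 -m crank '[{"dp":[0,0,0.003],"delta_rot":[0,0,0],"fingers":-1},{"dp":[0,0,0],"delta_rot":[0,0,0],"fingers":-1}]' >/dev/null; python3 st.py
```

```text
t 4.95 tcp fixture mm [ -0.3 -58.3 157.7] force fix [ 0.5 -0.1  1.5] gap 0.0
tool axes in fixture [[0.0, 1.0, 0.0], [1.0, -0.0, -0.0], [-0.0, 0.0, -1.0]] q [-0.54  0.71  1.56  0.    0.87 -0.69]
t 5.1167 tcp fixture mm [ -0.3 -58.3 157.5] force fix [-2.   1.4  8.1] gap -0.0
tool axes in fixture [[0.0, 1.0, 0.0], [1.0, -0.0, -0.0], [-0.0, 0.0, -1.0]] q [-0.54  0.71  1.56 -0.    0.87 -0.69]
```

```bash
python3 -m crank '[{"dp":[0,0,0.003],"delta_rot":[0,0,0],"fingers":-1},{"dp":[0,0,0],"delta_rot":[0,0,0],"fingers":-1}]' ; python3 st.py; python3 -m crank '[{"dp":[0,0,-0.03],"delta_rot":[0,0,0],"fingers":-1},{"dp":[0,0,-0.06],"delta_rot":[0,0,0],"fingers":-1},{"dp":[0,0,-0.06],"delta_rot":[0,0,0],"fingers":-1},{"dp":[-0.06,0,0],"delta_rot":[0,0,0],"fingers":-1},{"dp":[-0.066,0,0],"delta_rot":[0,0,0],"fingers":-1},{"dp":[-0.066,0,0],"delta_rot":[0,0,0],"fingers":-1},{"dp":[0,0,0],"delta_rot":[0,0,0],"fingers":-1}]' >/dev/null; python3 st.py
python3 - <<'E'
from h import *
im,d,m=cloud("scene"); cv2.imwrite("pics/s3.png",cv2.resize(im[60:240,110:350,::-1],(800,600)))
c,s=np.cos(np.radians(8.72)),np.sin(np.radians(8.72)); F=np.array([[c,-s,0],[s,c,0],[0,0,1]])
f=(pts(d,m)-[.571,-.162,0])@F*1000; f=f[d>0]
k=(abs(abs(f[:,0])-12)<7)&(f[:,1]<-50)&(f[:,1]>-72)&(f[:,2]>60)&(f[:,2]<135); print("lug z",np.percentile(f[k][:,2],[10,50,90]))
k=(abs(f[:,0])<12)&(abs(f[:,1])<6)&(f[:,2]<140)&(f[:,2]>60); print("crown",np.percentile(f[k][:,2],[50,90,98]))
E
```

```text
t: 5.28
tcp_pos: [0.5797, -0.2197, 0.1574]
tool_rot: [0.651, 0.759, 0.0, 0.0]
force: [-4.5, 0.8, 16.0]
finger_gap: 0.001
gripper_force: 8.1
t 5.2833 tcp fixture mm [ -0.2 -58.3 157.4] force fix [-4.3  1.5 16. ] gap 0.0
tool axes in fixture [[-0.0, 1.0, 0.001], [1.0, 0.0, -0.001], [-0.001, 0.001, -1.0]] q [-0.54  0.71  1.56 -0.    0.87 -0.69]
t 5.8667 tcp fixture mm [-2.000e-01 -1.609e+02  2.302e+02] force fix [ 1.2 -1.  -0.4] gap 0.0
tool axes in fixture [[0.004, 1.0, 0.004], [1.0, -0.004, -0.007], [-0.007, 0.004, -1.0]] q [-0.66  0.68  1.36 -0.    1.09 -0.81]
lug z [81.45904121 83.84131161 85.39908195]
crown [117.59633825 119.67164887 120.04283113]
```

View pics/s3.png

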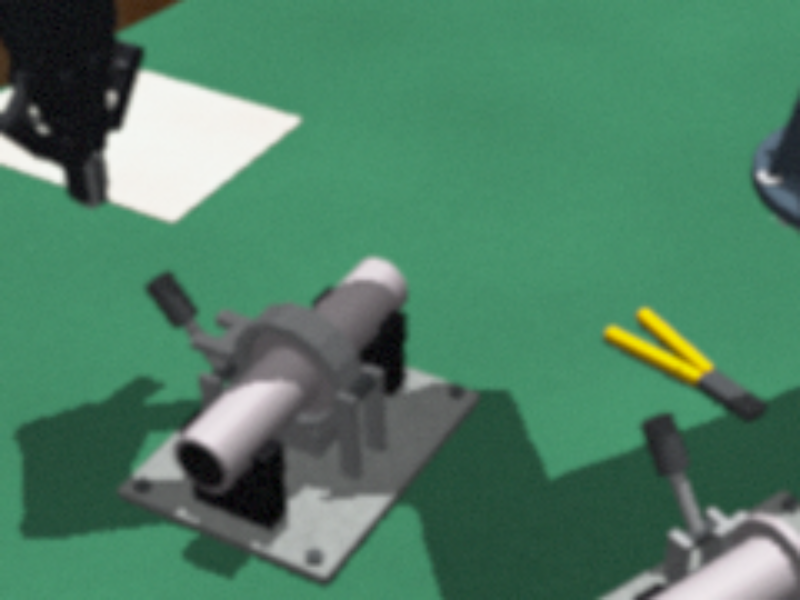

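The ring is shut: its lug at (225,335) sits at z 84–85 and the crown is at 119–120. The latch head at (172,298) still leans out. Next I descend outside it and approach.

```bash
python3 -m crank '[{"dp":[0,0,0.06],"delta_rot":[0,0,0],"fingers":-1},{"dp":[0,0,0.06],"delta_rot":[0,0,0],"fingers":-1},{"dp":[0.025,0,0],"delta_rot":[0,0,0],"fingers":-1},{"dp":[0.025,0,0],"delta_rot":[0,0,0],"fingers":-1},{"dp":[0,0,0],"delta_rot":[0,0,0],"fingers":-1}]' >/dev/null; python3 st.py
```

```text
t 6.3333 tcp fixture mm [  -0.2 -126.1  170.5] force fix [ 0.7 -0.   0.1] gap 0.0
tool axes in fixture [[-0.002, 1.0, -0.001], [1.0, 0.002, 0.002], [0.002, -0.001, -1.0]] q [-0.62  0.73  1.45  0.    0.96 -0.78]
```

```bash
python3 -m crank '[{"dp":[0.012,0,-0.008],"delta_rot":[0,0,0],"fingers":-1},{"dp":[0.012,0,-0.008],"delta_rot":[0,0,0],"fingers":-1},{"dp":[0.0135,0,-0.006],"delta_rot":[0,0,0],"fingers":-1},{"dp":[0.0135,0,-0.006],"delta_rot":[0,0,0],"fingers":-1},{"dp":[0.010,0,-0.003],"delta_rot":[0,0,0],"fingers":-1},{"dp":[0,0,0],"delta_rot":[0,0,0],"fingers":-1}]' >/dev/null; python3 st.py;  python3 -m crank '[{"dp":[0.006,0,-0.001],"delta_rot":[0,0,0],"fingers":-1},{"dp":[0.004,0,0],"delta_rot":[0,0,0],"fingers":-1},{"dp":[0,0,0],"delta_rot":[0,0,0],"fingers":-1}]' >/dev/null; python3 st.py
```

```text
t 6.8333 tcp fixture mm [ 1.000e-01 -9.770e+01  1.863e+02] force fix [-0.5  0.1  0.1] gap -0.0
tool axes in fixture [[-0.001, 1.0, 0.001], [1.0, 0.001, -0.0], [-0.0, 0.001, -1.0]] q [-0.59  0.69  1.49  0.    0.96 -0.74]
t 7.0833 tcp fixture mm [ -0.4 -93.6 185.4] force fix [ 1.2 -0.4  0.7] gap -0.0
tool axes in fixture [[0.0, 1.0, -0.0], [1.0, -0.0, 0.0], [0.0, -0.0, -1.0]] q [-0.59  0.69  1.5   0.    0.96 -0.74]
```

```bash
python3 -m crank '[{"dp":[0.006,0,0],"delta_rot":[0,0,0],"fingers":-1},{"dp":[0.004,0,0],"delta_rot":[0,0,0],"fingers":-1},{"dp":[0,0,0],"delta_rot":[0,0,0],"fingers":-1}]' >/dev/null; python3 st.py;  python3 -m crank '[{"dp":[0.003,0,0],"delta_rot":[0,0,0],"fingers":-1},{"dp":[0,0,0],"delta_rot":[0,0,0],"fingers":-1}]' >/dev/null; python3 st.py
```

```text
t 7.3333 tcp fixture mm [ -0.5 -88.4 185.2] force fix [-0.1  1.   0.4] gap 0.0
tool axes in fixture [[0.0, 1.0, -0.001], [1.0, -0.0, 0.001], [0.001, -0.001, -1.0]] q [-0.58  0.69  1.5   0.    0.95 -0.73]
t 7.5 tcp fixture mm [ -0.5 -88.1 185.4] force fix [-0.4 -3.4 -1.5] gap 0.0
tool axes in fixture [[-0.0, 1.0, -0.0], [1.0, 0.0, -0.002], [-0.002, -0.0, -1.0]] q [-0.58  0.68  1.5  -0.    0.95 -0.73]
```

Contact came at the expected stop. I'll press a little harder, then withdraw and look.

```bash
python3 -m crank '[{"dp":[0.004,0,0],"delta_rot":[0,0,0],"fingers":-1},{"dp":[0.003,0,0],"delta_rot":[0,0,0],"fingers":-1},{"dp":[0,0,0],"delta_rot":[0,0,0],"fingers":-1}]' >/dev/null; python3 st.py;  python3 -m crank '[{"dp":[-0.02,0,0],"delta_rot":[0,0,0],"fingers":-1},{"dp":[-0.06,0,0],"delta_rot":[0,0,0],"fingers":-1},{"dp":[-0.06,0,-0.04],"delta_rot":[0,0,0],"fingers":-1},{"dp":[-0.06,0,-0.04],"delta_rot":[0,0,0],"fingers":-1},{"dp":[0,0,0],"delta_rot":[0,0,0],"fingers":-1}]' >/dev/null; python3 st.py
python3 - <<'E'
from h import *
c,s=np.cos(np.radians(8.72)),np.sin(np.radians(8.72)); F=np.array([[c,-s,0],[s,c,0],[0,0,1]])
I=[]
for n,sl in(("scene",np.s_[100:250,130:330]),("top",np.s_[110:260,110:420])):
    im,d,m=cloud(n); I.append(cv2.resize(im[sl][...,::-1],None,fx=2 if n=="scene" else 1.29,fy=2,interpolation=3))
    f=(pts(d,m)-[.571,-.162,0])@F*1000; k=(d>0)&(abs(f[...,0])<12)&(f[...,1]<-50)&(f[...,1]>-130)&(f[...,2]>95)&(f[...,2]<135); g=f[k]
    print(n,len(g),g.min(0).round(1),np.median(g,0).round(1),g.max(0).round(1))
cv2.imwrite("pics/s4.png",np.hstack(I))
E
```

```text
t 7.75 tcp fixture mm [ -0.4 -87.4 185.5] force fix [ -2.3 -10.7  -4. ] gap -0.01
tool axes in fixture [[-0.001, 1.0, 0.001], [1.0, 0.001, -0.007], [-0.007, 0.001, -1.0]] q [-0.58  0.68  1.51 -0.01  0.94 -0.73]
t 8.1667 tcp fixture mm [   1.  -191.   229.9] force fix [ 1.4 -1.4  0.6] gap -0.0
tool axes in fixture [[0.004, 1.0, 0.008], [1.0, -0.004, -0.009], [-0.009, 0.008, -1.0]] q [-0.69  0.7   1.31 -0.    1.12 -0.84]
scene 138 [ -6.6 -72.9  95.3] [  6.4 -59.9 116.5] [ 12.  -53.2 127.8]
top 146 [-11.8 -76.3  95.6] [ -2.2 -63.  125.3] [  8.2 -55.4 128.4]
```

View pics/s4.png

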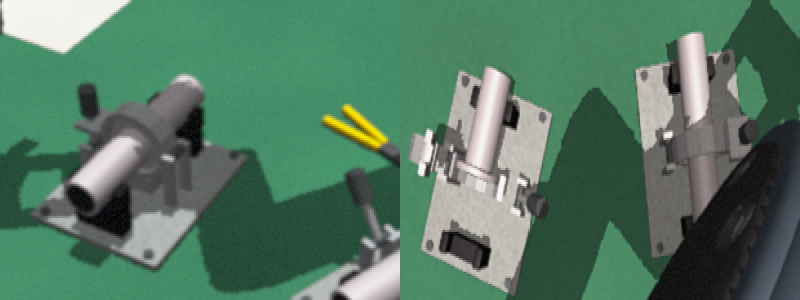

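The left crop shows the latch upright at (88,100) over the lug, head at y -76 to -55 and top z about 127. The spare, on the right at (420,150), is still open and the robot is clear. Handing in.

```bash
python3 -c "
from station import manip
print(manip.sign_off())"
```

```text
the job is handed in; nothing more can be done
None
```

On the two-tube coupling I swung the clamp ring fully shut first, then the latch bolt fully up into the lug's slot; the spare clamp was left open and untouched, and the job was handed in after about 8 s of robot time.

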